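# Clamp sensor tubes in the vee cradle for curing

### The job

Pull the red clamp beam up by its black handle, click by click, until the ratchet holds it at the top tooth and let it go. With the beam up, put every orange sensor tube on the blue slope so that it rolls in under the beam and comes to rest in the vee, all lying in line, end to end; then press the yellow paddle to lift the pawl so that the beam comes all the way down onto the tubes, and finally throw the red timer lever over to on. Leave the other things on the bench alone.

Things in the scene. Friction and masses are not known exactly. Their poses are not given: they have to be found in the camera images.
- cradle: Clamping cradle, fixed. Origin at bench level below mid-length of its 90 degree aluminium vee; y runs along the vee towards the ratchet end, x across it away from the blue infeed slope, z up. Base 12 mm thick, x -160 to 65, y -205 to 205 mm (to 340 under the pawl). Far flank of the vee rises to x 40, z 58 mm. Guide rods, tops at z 142 mm, at x = +-25, y = +-192 mm.
- vee (a point): Where a tube's middle lies when seated at mid-length of the vee: cradle x = 0, z = 46 mm; axes as the cradle's. The vee runs from y = -188 to 188 mm between end cheeks and takes five tubes in line, e.g. at y = -0.144, -0.072, 0, 0.072, 0.144 m. The beam above it (x -10 to 10 mm) bars loading from above: tubes roll in beneath.
- slope (a point): Middle of the flat blue infeed slope's upper face (cradle x = -87 mm, z = 54 mm), axes as the cradle's. The slope is 376 mm wide along y and falls at 12 degrees towards +x, from z = 68 mm at x = -152 mm to the lip, z = 40 mm at x = -22 mm. A tube let go on it, lying along y, rolls down and drops into the vee.
- beam (a joint): Height of the red clamp beam (m), 0 to 0.060. Underside 54 mm above the bench + joint, beam 18 mm thick. Its rail clicks up past the pawl and is held at 0.008 (start), 0.022, 0.036 or 0.050 (top tooth). On seated tubes it reads 0.012 (lower without tubes). 0.9 kg; sinks by itself, up to 0.2 m/s, while the pawl is out.
- beam_grip (a point): Grip point in the black upright handle block at the beam's ratchet end (cradle x = 0, y = 216 mm): 22 mm thick along cradle x, 36 mm along y, 40 mm tall, its top 16 mm above this point; z is 116 mm above the bench + joint beam. Pinch it across x from above and pull straight up (about 12 N).
- pawl (a joint): Pawl angle (rad), 0 engaged (sprung that way), 0.36 fully pressed; the rail is surely free from 0.22. Springs back when let go, and then catches the next tooth.
- pawl_paddle (a point): Middle of the upper face of the yellow paddle, 40 x 34 mm, on the pawl's tail (cradle x = 0, y = 306 mm, 68 mm above the bench). Pressing it down about 20 mm (about 4 to 6 N) lifts the pawl out of the rail; stop 27 mm down. It turns about a pin along x, 77 mm nearer the beam and 23 mm lower.
- stock_tray: Flat black stock tray, 184 x 240 mm, fixed; origin at the middle of its underside. Floor 6 mm thick; ribs to 14 mm above the bench run along its y at x = +-12 and +-68 mm and form two slots (centres x = +-40 mm), each with room for three tubes at y = -76, 0, 76 mm, lying along y, axes 26 mm above the bench.
- timer_lever (a joint): Cure-timer toggle lever (rad): 0 off (leaning to its base's -x, towards the robot), 1.0 on (leaning away, +x). Stays where it is left. Its pivot is 22 mm above the bench, axis along its base's y; small force (1 N).
- timer_lever_tip (a point): Centre of the red ball, 26 mm diameter, on the tip of the timer lever, 80 mm from its pivot; axes turn with the lever (its y is the pivot axis).
- tube0: Orange round sensor tube with two black bands, 40 mm diameter, 60 mm long, about 0.2 kg. Origin at its middle; its y axis is the tube's axis. Starts lying in a slot of the stock tray; may be absent. It rolls by itself on the 12 degree slope but stays put on a level surface.
- tube1: Orange round sensor tube with two black bands, 40 mm diameter, 60 mm long, about 0.2 kg. Origin at its middle; its y axis is the tube's axis. Starts lying in a slot of the stock tray; may be absent. It rolls by itself on the 12 degree slope but stays put on a level surface.
- tube2: Orange round sensor tube with two black bands, 40 mm diameter, 60 mm long, about 0.2 kg. Origin at its middle; its y axis is the tube's axis. Starts lying in a slot of the stock tray; may be absent. It rolls by itself on the 12 degree slope but stays put on a level surface.
- tube3: Orange round sensor tube with two black bands, 40 mm diameter, 60 mm long, about 0.2 kg. Origin at its middle; its y axis is the tube's axis. Starts lying in a slot of the stock tray; may be absent. It rolls by itself on the 12 degree slope but stays put on a level surface.
- tube4: Orange round sensor tube with two black bands, 40 mm diameter, 60 mm long, about 0.2 kg. Origin at its middle; its y axis is the tube's axis. Starts lying in a slot of the stock tray; may be absent. It rolls by itself on the 12 degree slope but stays put on a level surface.
- screwdriver: Screwdriver lying on the bench, origin at its underside. Not part of the job; leave it where it is.
- wrench: Wrench lying on the bench, origin at its underside. Not part of the job; leave it where it is.
- tape_roll: Roll of black tape, 90 mm across, 24 mm high on the bench, origin at its underside. Not part of the job; leave it where it is.
- cleaner: White cleaner bottle, 60 mm across, 150 mm tall on the bench, origin at its underside. Not part of the job; leave it where it is.
- screw_jar: Clear screw jar, 60 mm across, 70 mm tall on the bench, origin at its underside. Not part of the job; leave it where it is.
- connector: Steel connector standing, 36 mm across, 55 mm tall on the bench, origin at its underside. Not part of the job; leave it where it is.
- parts_bin: Green open parts bin, 100 x 140 x 50 mm on the bench, origin at its underside. Not part of the job; leave it where it is.

How it is judged:
By the outcome, as a careful person would: the job done as asked, in the order asked, and still so for the second after the job is handed in, with the robot touching nothing.
Of tube0, tube1, tube2, tube3, tube4 only 3 to 5 are there at a start; the rules pass over those that are not, and their reading is None.
At some moment in a run one of tube0, tube1, tube2, tube3, tube4 may be knocked a few centimetres aside while the robot is not near it.
Once in a run the grip may slacken for a moment while it holds something.
It also fails if it takes over 210 s, if anything falls off the work surface, if the arm or the gripper's body presses on something with over 40 N, if the wrist force passes 120 N, or if a joint passes its speed limit or range.

### The arm

A 6-joint arm with a two-finger parallel gripper is mounted at the origin on the work surface. World frame = base frame: x ahead of the robot, y to its left, z up, the work surface at z = 0. Lengths are in m, angles in rad, forces in N, time in s.
With the tool pointing down it reaches from about 0.225 to 0.875 m from the base axis. Payload 3.4 kg.
Tool frame: the origin (TCP) lies at the very end of the fingers, on their centre line; the grasp point (between the pads) lies 19 mm behind it; z points along the fingers, y is the line along which they close (so a half turn about z gives the same grasp; the last joint's range is limited). The gripper opens to 85 mm and grips with 20 to 120 N. Pads are 22 mm wide; open, the fingers measure 114 mm over their backs; the gripper's body (76 mm by 85 mm) begins 54 mm behind the grasp point. The pads swing forward as they close: fully open they stand 13 mm farther back than shut.
Start: joints at [-1.344, 0.276, 1.505, -0, 1.361, -0.121], TCP at [0.196, -0.541, 0.231] pointing down, gripper open.
Joint ranges: [-2.89, 2.89], [-0.75, 2.08], [0.22, 2.7], [-1.18, 4.32], [0.11, 2.71], [-2.7, 2.7]. Speed limits (rad/s): [2.57, 2.57, 3.14, 3.14, 3.14, 3.14].

### API

Orientations are given as a unit quaternion [w, x, y, z].
In Python, from rig import get_state, optics, sign_off gives the robot as it stands.
- The arm moves only by the tool send_rows, never from a script. Its argument "increments" is a list of rows, each an object with "gripper": the gripper's target within -1 to 1 (shut at 1, half-way at 0, fully open at -1); "linear": the shift along the world's x, y, z in m, a list of three; "delta_rot": the turn, a rotation vector about the world's x, y, z in rad, a list of three. In form: [{"gripper": gripper, "linear": [dx, dy, dz], "delta_rot": [rx, ry, rz]}, ...]. A call has 1 to 8 rows; each row is the pose to reach, as a shift and turn from the pose commanded when the call began; what a row does not reach only later rows make up. A row lasts 1/10 s, in which the tool goes at most 50 mm and 8.59 degrees, less where a joint would pass 70% of its speed; a pose out of reach is approached as far as the arm can. A call with a gripper value outside its range is refused whole. The fingers move at their own pace and stop on an object; "newtons" is the grip in N (left out, the last holds). Time passes only in rows, so rows that repeat a pose let the fingers close. It gives the time, the measured TCP pose, the force, the opening and the grip force at its end, in the units of the state.
- get_state(): the state, without advancing time (a new reading comes with each control period).
- optics.get_image(name): name is "side" or "top" or "wrist"; returns a dict with "pixels" (480x640x3 uint8, blue, green, red), "K" (3x3 intrinsics, pixels), "rvec" (rotation vector, rad) and "tvec" (3), from world to camera coordinates, as OpenCV has them; the wrist camera has in their place "T_tool_cam" (4x4, takes a point from camera to tool coordinates, whose origin is the TCP and whose axes are the flange's). Camera axes: x right, y down, z forward; pixel columns grow to the right and rows downward; lengths in m; the calibration is good to about 2 mm. A picture is of the moment at which its call begins: read the wrist's pose just before it. There is no depth.
- sign_off(): hands the job in; it is judged then, once.
The state is a dict: "clock": time; "qpos": joint angles; "qd": joint speeds; "effort": joint torques, N m; "position": TCP position; "ee_rot": TCP orientation; "contact_force": force on the tool from outside, world axes, zero at the start; "moment": the same for the moment, N m; "width": finger opening in m; "gripper_force": force on a finger pad.
Only numpy, scipy, OpenCV 4.12 (cv2) and the standard library are available. Lean on these libraries where they do the work, as an engineer would, in place of code of your own. Each camera call takes 0.05 s, during which the arm holds its last target. There are 200 camera calls.

## Working session

There is one attempt and no reset: what is moved stays moved. The work goes in short steps, Python scripts to look and compute and a tool call to move; the robot and the scene stay as the last step left them, time stands still between calls to the robot, and variables do not carry over. Pictures are saved under pics/ and viewed, at most 14 in all, crops included, and the job is handed in when it is done.

Besides the shell and the picture viewer there is one more tool, called after "Call:" as name([rows], argument=value, ...), one row to a line, values as JSON. send_rows: Moves the arm, as the interface text tells. Its arguments: {"type":"object","properties":{"increments":{"type":"array"},"newtons":{"type":"number"}},"required":["increments"]}

```bash
mkdir -p pics; cat > h.py <<'E'
import numpy as np, cv2
from rig import get_state, optics, sign_off
from scipy.spatial.transform import Rotation as R
def cam(n):
    s=get_state(); d=optics.get_image(n); K=np.array(d["K"])
    if n=="wrist":
        q=s["ee_rot"]; T=np.eye(4); T[:3,:3]=R.from_quat([q[1],q[2],q[3],q[0]]).as_matrix(); T[:3,3]=s["position"]
        M=T@np.array(d["T_tool_cam"])
    else:
        E=np.eye(4); E[:3,:3]=cv2.Rodrigues(np.array(d["rvec"],float))[0]; E[:3,3]=np.ravel(d["tvec"]); M=np.linalg.inv(E)
    return np.array(d["pixels"]),K,M
def ray(K,M,u,v,z):
    r=M[:3,:3]@np.linalg.inv(K)@[u,v,1]; o=M[:3,3]; return o+r*(z-o[2])/r[2]
def pix(K,M,p):
    c=np.linalg.inv(M)@np.append(p,1); c=K@c[:3]; return c[:2]/c[2]
E
python3 - <<'E'
from h import *
for n in("top","side"):
    im,K,M=cam(n); cv2.imwrite(f"pics/{n}0.png",im); np.savez(n+"0.npz",im=im,K=K,M=M); print(n,M[:3,3].round(3),K[0,0])
    print(M[:3,:3].round(2))
print(get_state())
E
```

```text
top [ 0.182 -0.014  1.639] 616.9317044917899
[[ 0.03 -0.98  0.22]
 [-1.   -0.03  0.01]
 [ 0.   -0.22 -0.98]]
side [0.485 1.119 0.768] 586.7059325329132
[[-1.   -0.02  0.03]
 [-0.03  0.51 -0.86]
 [ 0.01 -0.86 -0.51]]
{'clock': 0.1, 'qpos': array([-1.34397961e+00,  2.76541442e-01,  1.50598371e+00,  1.30523568e-05,
        1.36071618e+00, -1.21030486e-01]), 'qd': array([-9.03753668e-04, -2.69795103e-03, -8.95841282e-04, -4.57050513e-04,
        9.65178411e-05, -5.75146052e-04]), 'effort': array([ 1.70282499e-03, -4.17699945e+01, -2.46404850e+01, -1.46773250e-04,
        5.85485584e-03, -6.61305720e-06]), 'position': array([ 0.19588094, -0.54011424,  0.23052979]), 'ee_rot': array([-8.23521007e-04,  9.84913280e-01,  1.73046672e-01, -3.72087483e-05]), 'contact_force': array([-0.60551787,  0.52795049,  0.46655796]), 'moment': array([0.0203808 , 0.00993385, 0.01839386]), 'gripper_force': 0.0, 'width': 0.08545674507798752}
```

View pics/top0.png

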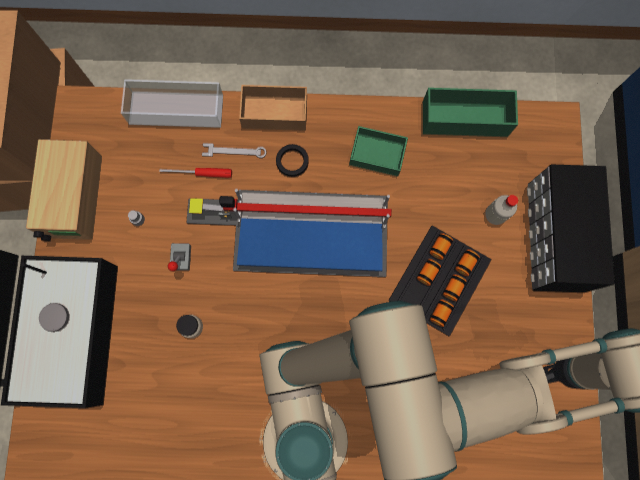

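View pics/side0.png

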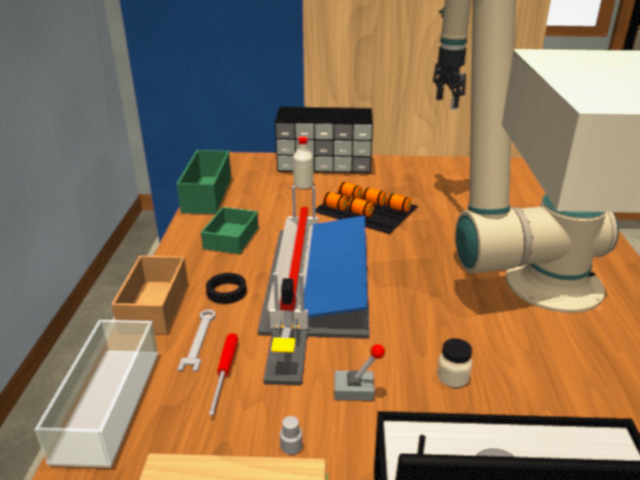

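The top view shows the cradle with its blue slope at (311,247), paddle (196,206), handle (227,202) and lever ball (172,267). Five tubes lie in the tilted tray at about (442,245), (429,273), (467,263), (453,289) and (442,315). In the side view the lever leans towards the robot (off).

```bash
cat > m.py <<'E'
from h import *
d=np.load("top0.npz"); im,K,M=d["im"],d["K"],d["M"]
hsv=cv2.cvtColor(im,cv2.COLOR_BGR2HSV)
def blobs(lo,hi,box,amin):
    m=cv2.inRange(hsv,np.array(lo),np.array(hi)); k=np.zeros_like(m); x0,y0,x1,y1=box; k[y0:y1,x0:x1]=m[y0:y1,x0:x1]
    k=cv2.morphologyEx(k,cv2.MORPH_CLOSE,np.ones((3,3)))
    cs,_=cv2.findContours(k,cv2.RETR_EXTERNAL,cv2.CHAIN_APPROX_NONE)
    return [c for c in cs if cv2.contourArea(c)>amin]
b=max(blobs([100,120,40],[125,255,255],(220,180,400,290),500),key=cv2.contourArea)
ap=cv2.approxPolyDP(cv2.convexHull(b),5,True)[:,0]; print("blue",ap.tolist())
for u,v in ap: print(u,v,"hi",ray(K,M,u,v,.068).round(4),"lo",ray(K,M,u,v,.040).round(4))
# paddle
y=max(blobs([22,120,120],[35,255,255],(180,190,215,225),20),key=cv2.contourArea)
(c,s,a)=cv2.minAreaRect(y); print("paddle",c,s,ray(K,M,*c,.068).round(4))
for c in blobs([0,150,80],[8,255,255],(160,255,185,280),5)+blobs([0,150,80],[8,255,255],(220,185,400,225),50):
    print("red",cv2.minAreaRect(c),ray(K,M,*cv2.minAreaRect(c)[0],.089).round(4))
for c in blobs([5,150,100],[20,255,255],(385,220,495,335),30):
    (p,s,a)=cv2.minAreaRect(c); print("tube blob",np.round(p,1),np.round(s,1),round(a,1),ray(K,M,*p,.030).round(4))
t=cv2.inRange(hsv,np.array([0,0,0]),np.array([179,255,60])); 
k=np.zeros_like(t); k[225:335,392:492]=t[225:335,392:492]
k=cv2.bitwise_or(k,cv2.inRange(hsv,np.array([5,150,100]),np.array([20,255,255]))&0)
c=max(cv2.findContours(k,0,1)[0],key=cv2.contourArea); print("tray",cv2.approxPolyDP(cv2.convexHull(c),5,True)[:,0].tolist())
for u,v in cv2.approxPolyDP(cv2.convexHull(c),5,True)[:,0]: print(ray(K,M,u,v,.008).round(4))
E
python3 m.py
```

```text
blue [[241, 219], [381, 224], [381, 270], [237, 264]]
241 219 hi [0.5553 0.1885 0.068 ] lo [0.5619 0.1921 0.04  ]
381 224 hi [ 0.5548 -0.1782  0.068 ] lo [ 0.5615 -0.1811  0.04  ]
381 270 hi [ 0.4333 -0.1796  0.068 ] lo [ 0.4377 -0.1825  0.04  ]
237 264 hi [0.4358 0.1916 0.068 ] lo [0.4403 0.1952 0.04  ]
paddle (195.56932067871094, 205.3069305419922) (12.73647689819336, 14.627046585083008) [0.5881 0.3102 0.068 ]
red ((172.5, 266.0), (8.0, 9.0), 90.0) [0.4215 0.3522 0.089 ]
red ((312.3238525390625, 209.23057556152344), (157.64002990722656, 10.590885162353516), 3.691385507583618) [0.5829 0.0026 0.089 ]
tube blob [433.5 332.2] [19.7  7.9] 31.6 [ 0.2821 -0.3209  0.03  ]
tube blob [441.9 311.9] [15.2 24. ] 28.3 [ 0.3349 -0.343   0.03  ]
tube blob [454.9 286.7] [14.8 23.7] 26.6 [ 0.4019 -0.3776  0.03  ]
tube blob [429.1 271.1] [14.9 23.7] 29.7 [ 0.4408 -0.3102  0.03  ]
tube blob [439.5 277. ] [114. 109.] 90.0 [ 0.4262 -0.3375  0.03  ]
tray [[431, 226], [490, 259], [449, 334], [392, 303]]
[ 0.5683 -0.3202  0.008 ]
[ 0.483  -0.4778  0.008 ]
[ 0.2802 -0.3654  0.008 ]
[ 0.3559 -0.2159  0.008 ]
```

Call:
send_rows([
  {"gripper":-1,"linear":[0.17,0.33,0.02],"delta_rot":[0,0,0.6]},
  {"gripper":-1,"linear":[0.17,0.33,0.02],"delta_rot":[0,0,0.6]},
  {"gripper":-1,"linear":[0.17,0.33,0.02],"delta_rot":[0,0,0.6]},
  {"gripper":-1,"linear":[0.17,0.33,0.02],"delta_rot":[0,0,0.6]},
  {"gripper":-1,"linear":[0.17,0.33,0.02],"delta_rot":[0,0,0.6]},
  {"gripper":-1,"linear":[0.17,0.33,0.02],"delta_rot":[0,0,0.6]},
  {"gripper":-1,"linear":[0.17,0.33,0.02],"delta_rot":[0,0,0.6]},
  {"gripper":-1,"linear":[0.17,0.33,0.02],"delta_rot":[0,0,0.6]},
])

```text
clock: 0.9
position: [0.3667, -0.2068, 0.2514]
ee_rot: [-0.001, 0.889, 0.458, 0.001]
contact_force: [-0.1, 0.4, -0.5]
width: 0.0853
gripper_force: 0.0
```

Call:
send_rows([
  {"gripper":-1,"linear":[0.17,0.33,0.0],"delta_rot":[0,0,0.62]},
  {"gripper":-1,"linear":[0.17,0.33,0.0],"delta_rot":[0,0,0.62]},
  {"gripper":-1,"linear":[0.17,0.33,0.0],"delta_rot":[0,0,0.62]},
  {"gripper":-1,"linear":[0.17,0.33,0.0],"delta_rot":[0,0,0.62]},
  {"gripper":-1,"linear":[0.17,0.33,0.0],"delta_rot":[0,0,0.62]},
  {"gripper":-1,"linear":[0.17,0.33,0.0],"delta_rot":[0,0,0.62]},
  {"gripper":-1,"linear":[0.17,0.33,0.0],"delta_rot":[0,0,0.62]},
  {"gripper":-1,"linear":[0.17,0.33,0.0],"delta_rot":[0,0,0.62]},
])

```text
clock: 1.7
position: [0.5373, 0.1234, 0.2506]
ee_rot: [-0.001, 0.707, 0.707, 0.001]
contact_force: [0.1, -0.4, -0.2]
width: 0.0856
gripper_force: 0.0
```

Call:
send_rows([
  {"gripper":-1,"linear":[0.0315,0.052,0.0],"delta_rot":[0,0,0]},
  {"gripper":-1,"linear":[0.0515,0.102,0.0],"delta_rot":[0,0,0]},
  {"gripper":-0.2,"linear":[0.0515,0.102,0.0],"delta_rot":[0,0,0]},
  {"gripper":-0.2,"linear":[0.0515,0.102,0.0],"delta_rot":[0,0,0]},
  {"gripper":-0.2,"linear":[0.0515,0.102,0.0],"delta_rot":[0,0,0]},
])

```text
clock: 2.2
position: [0.5867, 0.2204, 0.2507]
ee_rot: [-0.0, 0.708, 0.706, -0.001]
contact_force: [-0.6, -0.5, 0.8]
width: 0.0511
gripper_force: 0.0
```

```bash
python3 - <<'E'
from h import *
s=get_state();print(s["position"],s["ee_rot"],s["width"])
im,K,M=cam("wrist"); cv2.imwrite("pics/w1.png",im); np.savez("w1.npz",im=im,K=K,M=M)
print(M.round(3),K[0,0]); print(pix(K,M,[.5875,.221,.140]))
im,K,M=cam("top"); np.savez("top1.npz",im=im,K=K,M=M)
E
```

```text
[0.586657   0.22039116 0.25070483] [-3.76483741e-05  7.08087503e-01  7.06123580e-01 -1.25568806e-03] 0.0511363917586103
[[ 1.    -0.002 -0.002  0.587]
 [-0.002 -0.957 -0.289  0.294]
 [-0.001  0.289 -0.957  0.393]
 [ 0.     0.     0.     1.   ]] 345.88935228068175
[324.96401442 238.23746753]
```

View pics/w1.png

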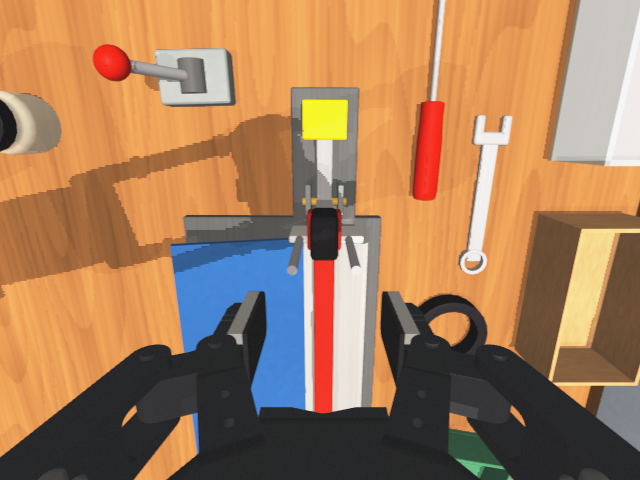

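The wrist view has the handle at (325,235), the predicted (325,238), so the alignment is good. The paddle is at (325,120) and the lever ball at (112,62).

Call:
send_rows([
  {"gripper":-0.2,"linear":[0,0,-0.05],"delta_rot":[0,0,0]},
  {"gripper":-0.2,"linear":[0,0,-0.09],"delta_rot":[0,0,0]},
  {"gripper":-0.2,"linear":[0,0,-0.12],"delta_rot":[0,0,0]},
  {"gripper":-0.2,"linear":[0,0,-0.144],"delta_rot":[0,0,0]},
  {"gripper":-0.2,"linear":[0,0,-0.144],"delta_rot":[0,0,0]},
  {"gripper":1,"linear":[0,0,-0.144],"delta_rot":[0,0,0]},
  {"gripper":1,"linear":[0,0,-0.144],"delta_rot":[0,0,0]},
  {"gripper":1,"linear":[0,0,-0.144],"delta_rot":[0,0,0]},
], newtons=70)

```text
clock: 3.1
position: [0.5872, 0.221, 0.1096]
ee_rot: [0.0, 0.708, 0.706, 0.0]
contact_force: [-2.8, -2.4, 4.5]
width: 0.0211
gripper_force: 69.1
```

Call:
send_rows([
  {"gripper":1,"linear":[0,0,0],"delta_rot":[0,0,0]},
  {"gripper":1,"linear":[0,0,0],"delta_rot":[0,0,0]},
])

```text
clock: 3.3
position: [0.5872, 0.221, 0.1096]
ee_rot: [0.0, 0.708, 0.706, 0.0]
contact_force: [-3.8, -2.6, 7.3]
width: 0.021
gripper_force: 69.3
```

Call:
send_rows([
  {"gripper":1,"linear":[0,0,0.006],"delta_rot":[0,0,0]},
  {"gripper":1,"linear":[0,0,0.012],"delta_rot":[0,0,0]},
  {"gripper":1,"linear":[0,0,0.018],"delta_rot":[0,0,0]},
  {"gripper":1,"linear":[0,0,0.018],"delta_rot":[0,0,0]},
  {"gripper":1,"linear":[0,0,0.024],"delta_rot":[0,0,0]},
  {"gripper":1,"linear":[0,0,0.032],"delta_rot":[0,0,0]},
  {"gripper":1,"linear":[0,0,0.032],"delta_rot":[0,0,0]},
])

```text
clock: 4.0
position: [0.5871, 0.2209, 0.1406]
ee_rot: [0.0, 0.708, 0.706, -0.0]
contact_force: [-1.1, -4.1, -8.8]
width: 0.0209
gripper_force: 71.8
```

Call:
send_rows([
  {"gripper":1,"linear":[0,0,0.006],"delta_rot":[0,0,0]},
  {"gripper":1,"linear":[0,0,0.012],"delta_rot":[0,0,0]},
  {"gripper":1,"linear":[0,0,0.018],"delta_rot":[0,0,0]},
  {"gripper":1,"linear":[0,0,0.018],"delta_rot":[0,0,0]},
])

```text
clock: 4.4
position: [0.5871, 0.221, 0.159]
ee_rot: [0.0, 0.708, 0.706, -0.0]
contact_force: [-1.9, -4.2, -8.1]
width: 0.021
gripper_force: 71.8
```

Call:
send_rows([
  {"gripper":1,"linear":[0,0,-0.004],"delta_rot":[0,0,0]},
  {"gripper":1,"linear":[0,0,-0.007],"delta_rot":[0,0,0]},
  {"gripper":1,"linear":[0,0,-0.007],"delta_rot":[0,0,0]},
])

```text
clock: 4.7
position: [0.5871, 0.221, 0.152]
ee_rot: [0.0, 0.708, 0.706, -0.0]
contact_force: [-2.1, -3.9, -7.1]
width: 0.0208
gripper_force: 72.3
```

Call:
send_rows([
  {"gripper":-0.2,"linear":[0,0,-0.007],"delta_rot":[0,0,0]},
  {"gripper":-0.2,"linear":[0,0,-0.007],"delta_rot":[0,0,0]},
  {"gripper":-0.2,"linear":[0,0,-0.007],"delta_rot":[0,0,0]},
  {"gripper":-0.2,"linear":[0,0,0.03],"delta_rot":[0,0,0]},
  {"gripper":-0.2,"linear":[0,0,0.07],"delta_rot":[0,0,0]},
  {"gripper":-0.2,"linear":[0,0,0.11],"delta_rot":[0,0,0]},
  {"gripper":-0.2,"linear":[0,0,0.12],"delta_rot":[0,0,0]},
])

```text
clock: 5.4
position: [0.5903, 0.2227, 0.2773]
ee_rot: [0.003, 0.708, 0.706, 0.006]
contact_force: [-0.0, 0.1, 0.4]
width: 0.0512
gripper_force: 0.0
```

```bash
python3 - <<'E'
from h import *
s=get_state();print(s["position"],s["width"])
d=np.load("w1.npz");K,M=d["K"],d["M"]
print("paddle",ray(K,M,325,119,.068),"ball",ray(K,M,112,62,.089))
im,K,M=cam("wrist"); cv2.imwrite("pics/w2.png",im)
for j in (.008,.022,.036,.05): print(j,[pix(K,M,[.5875,.221+dy,.132+j]).round(0) for dy in(-.018,.018)], pix(K,M,[.5785,.1,.072+j]).round(0),pix(K,M,[.5965,.1,.072+j]).round(0))
m=cv2.inRange(im,np.array([0,0,150]),np.array([80,80,255]))
for r in range(250,420,20): 
    c=np.where(m[r,200:440])[0]+200
    if len(c): print(r,c.min(),c.max())
a,K,M=cam("side"); np.savez("side2.npz",im=a,K=K,M=M); cv2.imwrite("pics/s2.png",cv2.resize(a[190:410,230:450],None,fx=2.5,fy=2.5))
for j in (.008,.022,.036,.05): print(j,pix(K,M,[.5875,.239,.132+j]).round(0))
E
```

```text
[0.59027326 0.22269548 0.27730858] 0.05121244651569458
paddle [0.5878685  0.31017456 0.068     ] ball [0.4187059  0.35220463 0.089     ]
0.008 [array([318., 253.]), array([318., 212.])] [311. 325.] [327. 325.]
0.022 [array([318., 259.]), array([318., 215.])] [310. 332.] [327. 332.]
0.036 [array([318., 265.]), array([318., 219.])] [310. 339.] [328. 339.]
0.05 [array([318., 271.]), array([318., 224.])] [310. 347.] [328. 347.]
250 300 333
290 308 326
310 308 326
330 308 326
350 308 326
370 308 326
390 309 326
410 308 325
0.008 [286. 289.]
0.022 [286. 282.]
0.036 [286. 276.]
0.05 [286. 270.]
```

View pics/s2.png

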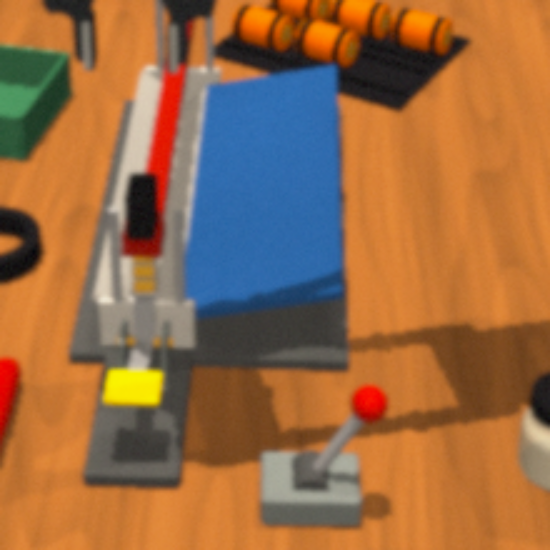

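The side crop shows the handle top at crop row 173, i.e. image row 259, which matches joint 0.050, so the beam holds at the top tooth. Now the tubes.

```bash
cat > tubes.py <<'E'
from h import *
def tubes(z=.032,n="top",draw=None):
    im,K,M=cam(n); hsv=cv2.cvtColor(im,cv2.COLOR_BGR2HSV)
    m=cv2.inRange(hsv,np.array([6,170,110]),np.array([18,255,255]))
    if n=="top": m[:225]=0; m[:,:230]=0; m[340:]=0; m[:,500:]=0
    if draw: cv2.imwrite(draw,im)
    for c in cv2.findContours(m,cv2.RETR_EXTERNAL,cv2.CHAIN_APPROX_NONE)[0]:
        if cv2.contourArea(c)<15: continue
        p,s,a=cv2.minAreaRect(c); print(np.round(p,1),np.round(s,1),round(a,1),ray(K,M,*p,z).round(4))
if __name__=="__main__": tubes(draw="pics/t2.png")
E
python3 tubes.py
```

```text
[437.2 321.2] [13.9  2.1] 29.1 [ 0.3104 -0.33    0.032 ]
[442.1 311.7] [14.8 13.6] 28.6 [ 0.3354 -0.3431  0.032 ]
[450.3 295.9] [13.9  2.2] 26.6 [ 0.3771 -0.3648  0.032 ]
[455.2 286.1] [14.8 13.4] 26.6 [ 0.4033 -0.378   0.032 ]
[424.  279.7] [13.   2.2] 31.0 [ 0.4173 -0.2964  0.032 ]
[463.  270.3] [13.6  2.6] 32.5 [ 0.4459 -0.3991  0.032 ]
[429.3 270.7] [14.8 13.5] 30.3 [ 0.4418 -0.3105  0.032 ]
[468. 261.] [14.6 13.5] 32.0 [ 0.471  -0.4127  0.032 ]
[436.9 253.8] [13.   2.5] 28.6 [ 0.4876 -0.3308  0.032 ]
[441.9 244.6] [14.6 12.8] 28.6 [ 0.513  -0.3444  0.032 ]
```

Call:
send_rows([
  {"gripper":-0.2,"linear":[-0.05,-0.3,0],"delta_rot":[0,0,0.6]},
  {"gripper":-0.2,"linear":[-0.05,-0.3,0],"delta_rot":[0,0,0.6]},
  {"gripper":-0.2,"linear":[-0.05,-0.3,0],"delta_rot":[0,0,0.6]},
  {"gripper":-0.2,"linear":[-0.05,-0.3,0],"delta_rot":[0,0,0.6]},
  {"gripper":-0.2,"linear":[-0.05,-0.3,0],"delta_rot":[0,0,0.6]},
  {"gripper":-0.2,"linear":[-0.05,-0.3,0],"delta_rot":[0,0,0.6]},
  {"gripper":-0.2,"linear":[-0.05,-0.3,0],"delta_rot":[0,0,0.6]},
])

```text
clock: 6.25
position: [0.5356, -0.0826, 0.2682]
ee_rot: [-0.002, 0.47, 0.883, -0.001]
contact_force: [-0.1, 0.4, 0.2]
width: 0.0513
gripper_force: 0.0
```

Call:
send_rows([
  {"gripper":-0.2,"linear":[-0.0225,-0.266,-0.07],"delta_rot":[0,0,0.496]},
  {"gripper":-0.2,"linear":[-0.0225,-0.266,-0.07],"delta_rot":[0,0,0.496]},
  {"gripper":-0.2,"linear":[-0.0225,-0.266,-0.07],"delta_rot":[0,0,0.496]},
  {"gripper":-0.2,"linear":[-0.0225,-0.266,-0.07],"delta_rot":[0,0,0.496]},
  {"gripper":-0.2,"linear":[-0.0225,-0.266,-0.07],"delta_rot":[0,0,0.496]},
  {"gripper":-0.2,"linear":[-0.0225,-0.266,-0.07],"delta_rot":[0,0,0.496]},
  {"gripper":-0.2,"linear":[-0.0225,-0.266,-0.07],"delta_rot":[0,0,0.496]},
  {"gripper":-0.2,"linear":[-0.0225,-0.266,-0.07],"delta_rot":[0,0,0.496]},
])

```text
clock: 7.05
position: [0.5143, -0.3439, 0.1982]
ee_rot: [-0.002, 0.237, 0.971, 0.002]
contact_force: [-0.4, 1.0, 0.7]
width: 0.0512
gripper_force: 0.0
```

```bash
python3 - <<'E'
from tubes import *
s=get_state();print(s["position"],s["ee_rot"],s["width"],s["qpos"])
tubes(.026,"wrist","pics/w3.png")
E
```

```text
[ 0.51434468 -0.34392406  0.19815759] [-0.00169647  0.23728037  0.97143848  0.00156013] 0.05122405587901306 [-7.02541936e-01  3.62674543e-01  1.45858230e+00  1.31608220e-03
  1.32476532e+00 -1.79452971e+00]
[246.9 243.6] [ 4.3 15.3] 78.7 [ 0.5    -0.4174  0.026 ]
[320.1 219.6] [43.3 38.3] 1.4 [ 0.5114 -0.3449  0.026 ]
[249.  213.5] [12.9 39.3] 1.5 [ 0.4759 -0.4008  0.026 ]
[213.5 212. ] [38.  7.] 90.0 [ 0.4596 -0.4291  0.026 ]
[321.  186.5] [ 9. 44.] 90.0 [ 0.4846 -0.33    0.026 ]
[232.5 180.5] [ 9. 45.] 90.0 [ 0.443  -0.3983  0.026 ]
[314.9 161.7] [44.2  5.4] 2.7 [ 0.4626 -0.3247  0.026 ]
[242. 157.] [ 4. 18.] 90.0 [ 0.4293 -0.38    0.026 ]
[316.5 126.5] [46.7 44.6] 2.4 [ 0.437  -0.3096  0.026 ]
[239.3 121.9] [44.9 20.6] 87.4 [ 0.4032 -0.3669  0.026 ]
[203.3 121. ] [13.6 45.1] 10.3 [ 0.3882 -0.3939  0.026 ]
[338.5  92.5] [6.1 4.6] 14.0 [ 0.4215 -0.2806  0.026 ]
[300.3  90.1] [ 4.8 13. ] 85.2 [ 0.4051 -0.3082  0.026 ]
[239.8  86.6] [15.1  5.1] 8.1 [ 0.3794 -0.3518  0.026 ]
[220.  62.] [14. 50.] 90.0 [ 0.356  -0.3566  0.026 ]
[238.6  23. ] [46.3 10.3] 88.4 [ 0.3389 -0.3284  0.026 ]
[192.9  21.5] [43.4  5.3] 80.5 [ 0.3213 -0.3602  0.026 ]
```

View pics/w3.png

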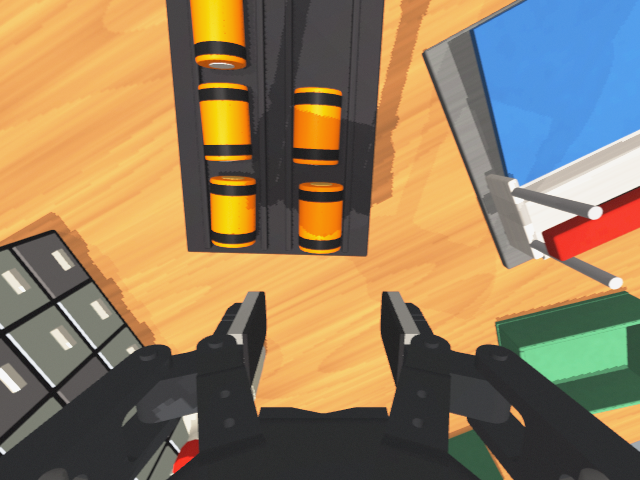

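The wrist view shows E at (320,219), square to the fingers, C at (317,126), and the other three in the left slot. Descending on E.

Call:
send_rows([
  {"gripper":-0.2,"linear":[-0.001,-0.001,-0.05],"delta_rot":[0,0,0]},
  {"gripper":-0.2,"linear":[-0.001,-0.001,-0.1],"delta_rot":[0,0,0]},
  {"gripper":-0.2,"linear":[-0.001,-0.001,-0.15],"delta_rot":[0,0,0]},
  {"gripper":-0.2,"linear":[-0.001,-0.001,-0.182],"delta_rot":[0,0,0]},
  {"gripper":-0.2,"linear":[-0.001,-0.001,-0.182],"delta_rot":[0,0,0]},
  {"gripper":1,"linear":[-0.001,-0.001,-0.182],"delta_rot":[0,0,0]},
  {"gripper":1,"linear":[-0.001,-0.001,-0.182],"delta_rot":[0,0,0]},
  {"gripper":1,"linear":[-0.001,-0.001,-0.182],"delta_rot":[0,0,0]},
], newtons=40)

```text
clock: 7.9
position: [0.5153, -0.3462, 0.0205]
ee_rot: [0.002, 0.236, 0.972, -0.001]
contact_force: [0.4, -1.1, -3.2]
width: 0.0384
gripper_force: 42.5
```

Call:
send_rows([
  {"gripper":1,"linear":[0,0,0.04],"delta_rot":[0,0,0]},
  {"gripper":1,"linear":[0,0,0.08],"delta_rot":[0,0,0]},
  {"gripper":1,"linear":[0,0,0.12],"delta_rot":[0,0,0]},
  {"gripper":1,"linear":[-0.005,0.05,0.14],"delta_rot":[0,0,-0.14]},
  {"gripper":1,"linear":[-0.01,0.09,0.14],"delta_rot":[0,0,-0.28]},
  {"gripper":1,"linear":[-0.015,0.13,0.14],"delta_rot":[0,0,-0.42]},
  {"gripper":1,"linear":[-0.015,0.17,0.14],"delta_rot":[0,0,-0.56]},
  {"gripper":1,"linear":[-0.015,0.2,0.14],"delta_rot":[0,0,-0.7]},
])

```text
clock: 8.7
position: [0.4985, -0.1433, 0.16]
ee_rot: [0.001, 0.558, 0.83, 0.001]
contact_force: [1.2, 0.3, -3.2]
width: 0.0381
gripper_force: 42.7
```

Call:
send_rows([
  {"gripper":1,"linear":[0,0.006,0],"delta_rot":[0,0,-0.13]},
  {"gripper":1,"linear":[0,0.006,0],"delta_rot":[0,0,-0.27]},
  {"gripper":1,"linear":[0,0.006,0],"delta_rot":[0,0,-0.4]},
  {"gripper":1,"linear":[0,0.006,0],"delta_rot":[0,0,-0.4]},
  {"gripper":1,"linear":[0,0.006,0],"delta_rot":[0,0,-0.4]},
])

```text
clock: 9.2
position: [0.4991, -0.1397, 0.1593]
ee_rot: [0.001, 0.709, 0.706, 0.0]
contact_force: [-0.2, 0.0, -3.3]
width: 0.0384
gripper_force: 42.6
```

```bash
python3 - <<'E'
from h import *
s=get_state();print(s["position"],s["ee_rot"],s["width"])
im,K,M=cam("wrist"); cv2.imwrite("pics/w4.png",im)
E
```

```text
[ 0.49913961 -0.13968636  0.1592935 ] [8.29872622e-04 7.08654449e-01 7.05555135e-01 3.65632980e-04] 0.03844580360459305
```

View pics/w4.png

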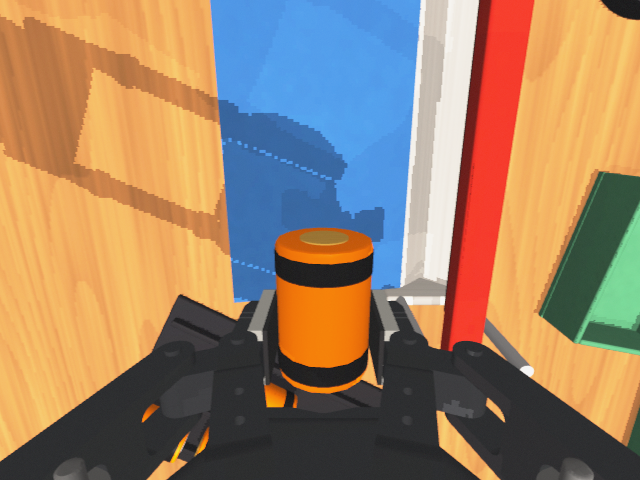

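The wrist view shows the tube held at (322,310), square, over the slope's end. Lower, release and lift.

Call:
send_rows([
  {"gripper":1,"linear":[0,0,-0.045],"delta_rot":[0,0,0]},
  {"gripper":1,"linear":[0,0,-0.075],"delta_rot":[0,0,0]},
  {"gripper":1,"linear":[0,0,-0.088],"delta_rot":[0,0,0]},
  {"gripper":1,"linear":[0,0,-0.089],"delta_rot":[0,0,0]},
  {"gripper":1,"linear":[0,0,-0.089],"delta_rot":[0,0,0]},
])

```text
clock: 9.75
position: [0.4993, -0.1399, 0.0696]
ee_rot: [0.0, 0.709, 0.705, 0.0]
contact_force: [-0.3, -1.1, -3.5]
width: 0.0384
gripper_force: 44.9
```

Call:
send_rows([
  {"gripper":-0.2,"linear":[0,0,0],"delta_rot":[0,0,0]},
  {"gripper":-0.2,"linear":[0,0,0],"delta_rot":[0,0,0]},
  {"gripper":-0.2,"linear":[0,0,0.0],"delta_rot":[0,0,0]},
  {"gripper":-0.2,"linear":[0,0,0.03],"delta_rot":[0,0,0]},
  {"gripper":-0.2,"linear":[0,0,0.07],"delta_rot":[0,0,0]},
  {"gripper":-0.2,"linear":[0,0,0.11],"delta_rot":[0,0,0]},
  {"gripper":-0.2,"linear":[0,0,0.13],"delta_rot":[0,0,0]},
])

```text
clock: 10.45
position: [0.5005, -0.1402, 0.2036]
ee_rot: [0.003, 0.71, 0.705, 0.001]
contact_force: [1.0, 0.5, -0.1]
width: 0.0515
gripper_force: 0.0
```

```bash
python3 - <<'E'
from h import *
s=get_state();print(s["position"],s["width"])
im,K,M=cam("side"); cv2.imwrite("pics/s5.png",cv2.resize(im[150:350,230:450],None,fx=2.5,fy=2.5))
E
python3 tubes.py
```

```text
[ 0.50046418 -0.14023624  0.2036123 ] 0.05149386511076915
[437.2 321.2] [13.9  2.1] 29.1 [ 0.3104 -0.33    0.032 ]
[442.1 311.7] [14.8 13.6] 28.6 [ 0.3354 -0.3431  0.032 ]
[450.3 295.9] [13.9  2.2] 26.6 [ 0.3771 -0.3648  0.032 ]
[455.2 286.1] [14.8 13.4] 26.6 [ 0.4033 -0.378   0.032 ]
[424.  279.7] [13.   2.2] 31.0 [ 0.4173 -0.2964  0.032 ]
[462.8 270.1] [13.   2.4] 31.0 [ 0.4464 -0.3985  0.032 ]
[429.3 270.7] [14.8 13.5] 30.3 [ 0.4418 -0.3105  0.032 ]
[468. 261.] [14.6 13.5] 32.0 [ 0.471  -0.4127  0.032 ]
```

View pics/s5.png

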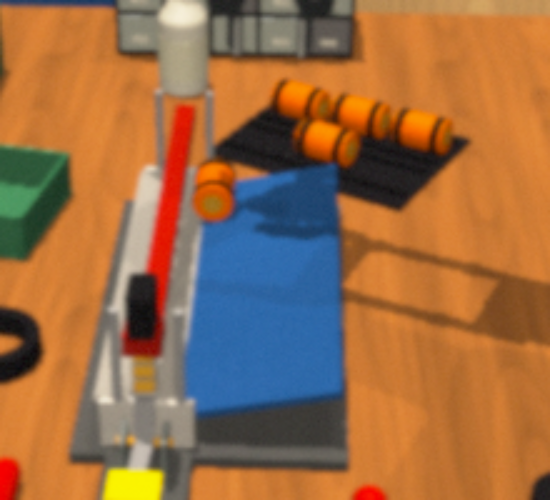

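The tube is at the lip (crop (215,190)), rolling in, and the other four lie undisturbed in the tray. Next is D.

Call:
send_rows([
  {"gripper":-0.2,"linear":[-0.004,-0.04,0],"delta_rot":[0,0,0.14]},
  {"gripper":-0.2,"linear":[-0.008,-0.08,0],"delta_rot":[0,0,0.28]},
  {"gripper":-0.2,"linear":[-0.012,-0.12,0],"delta_rot":[0,0,0.42]},
  {"gripper":-0.2,"linear":[-0.016,-0.16,0],"delta_rot":[0,0,0.56]},
  {"gripper":-0.2,"linear":[-0.02,-0.2,0],"delta_rot":[0,0,0.7]},
  {"gripper":-0.2,"linear":[-0.024,-0.24,0],"delta_rot":[0,0,0.84]},
  {"gripper":-0.2,"linear":[-0.027,-0.273,0],"delta_rot":[0,0,0.98]},
  {"gripper":-0.2,"linear":[-0.027,-0.273,0],"delta_rot":[0,0,1.1]},
])

```text
clock: 11.35
position: [0.4707, -0.417, 0.1973]
ee_rot: [-0.001, 0.236, 0.972, -0.001]
contact_force: [-0.1, -1.1, -0.3]
width: 0.0512
gripper_force: 0.0
```

Call:
send_rows([
  {"gripper":-0.2,"linear":[0,0,-0.02],"delta_rot":[0,0,0]},
  {"gripper":-0.2,"linear":[0,0,-0.06],"delta_rot":[0,0,0]},
  {"gripper":-0.2,"linear":[0,0,-0.1],"delta_rot":[0,0,0]},
  {"gripper":-0.2,"linear":[0,0,-0.13],"delta_rot":[0,0,0]},
  {"gripper":-0.2,"linear":[0,0,-0.13],"delta_rot":[0,0,0]},
])

```text
clock: 11.85
position: [0.4686, -0.409, 0.0636]
ee_rot: [-0.005, 0.237, 0.972, 0.004]
contact_force: [0.1, 0.7, 0.2]
width: 0.0513
gripper_force: 0.0
```

```bash
python3 - <<'E'
from h import *
s=get_state();print(s["position"],s["ee_rot"],s["width"])
im,K,M=cam("wrist"); cv2.imwrite("pics/w6.png",im); print(pix(K,M,[.472,-.413,.026]))
im,K,M=cam("side"); cv2.imwrite("pics/s6.png",im)
E
python3 -c "
import cv2,numpy as np
a=cv2.imread('pics/w6.png');b=cv2.imread('pics/s6.png')
cv2.imwrite('pics/c6.png',np.hstack([cv2.resize(a,(400,300)),cv2.resize(b[180:345,230:450],(400,300))]))"
```

```text
[ 0.46857198 -0.40904266  0.06360294] [-0.00519892  0.23664     0.97157713  0.00351534] 0.05134124770036294
[319.25516031 284.9280013 ]
```

View pics/c6.png

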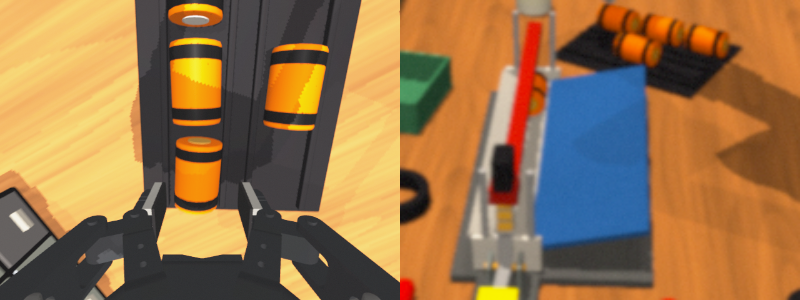

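The first tube sits in the vee under the beam (right panel (538,93)), and D is between the fingers at (315,282), where predicted.

Call:
send_rows([
  {"gripper":-0.2,"linear":[0,0,-0.02],"delta_rot":[0,0,0]},
  {"gripper":-0.2,"linear":[0,0,-0.05],"delta_rot":[0,0,0]},
  {"gripper":-0.2,"linear":[0,0,-0.05],"delta_rot":[0,0,0]},
  {"gripper":1,"linear":[0,0,-0.05],"delta_rot":[0,0,0]},
  {"gripper":1,"linear":[0,0,-0.05],"delta_rot":[0,0,0]},
  {"gripper":1,"linear":[0,0,-0.05],"delta_rot":[0,0,0]},
])

```text
clock: 12.55
position: [0.4728, -0.4134, 0.0209]
ee_rot: [0.001, 0.237, 0.972, -0.001]
contact_force: [0.2, -0.1, 0.6]
width: 0.0385
gripper_force: 40.8
```

Call:
send_rows([
  {"gripper":1,"linear":[0,0,0.04],"delta_rot":[0,0,0]},
  {"gripper":1,"linear":[0,0,0.08],"delta_rot":[0,0,0]},
  {"gripper":1,"linear":[0,0,0.12],"delta_rot":[0,0,0]},
  {"gripper":1,"linear":[0.003,0.04,0.14],"delta_rot":[0,0,-0.12]},
  {"gripper":1,"linear":[0.006,0.08,0.14],"delta_rot":[0,0,-0.26]},
  {"gripper":1,"linear":[0.01,0.12,0.14],"delta_rot":[0,0,-0.4]},
  {"gripper":1,"linear":[0.013,0.16,0.14],"delta_rot":[0,0,-0.54]},
  {"gripper":1,"linear":[0.016,0.2,0.14],"delta_rot":[0,0,-0.68]},
])

```text
clock: 13.35
position: [0.488, -0.2111, 0.1603]
ee_rot: [0.001, 0.55, 0.835, 0.0]
contact_force: [1.0, 0.4, -3.1]
width: 0.0386
gripper_force: 41.3
```

Call:
send_rows([
  {"gripper":1,"linear":[0.003,0.045,0],"delta_rot":[0,0,-0.14]},
  {"gripper":1,"linear":[0.006,0.09,0],"delta_rot":[0,0,-0.28]},
  {"gripper":1,"linear":[0.01,0.125,0],"delta_rot":[0,0,-0.42]},
  {"gripper":1,"linear":[0.01,0.146,0],"delta_rot":[0,0,-0.42]},
  {"gripper":1,"linear":[0.01,0.146,0],"delta_rot":[0,0,-0.42]},
  {"gripper":1,"linear":[0.01,0.146,0],"delta_rot":[0,0,-0.42]},
])

```text
clock: 13.95
position: [0.4981, -0.0665, 0.16]
ee_rot: [0.001, 0.709, 0.705, 0.0]
contact_force: [-0.2, -0.6, -3.9]
width: 0.0383
gripper_force: 41.4
```

Call:
send_rows([
  {"gripper":1,"linear":[0,0,-0.045],"delta_rot":[0,0,0]},
  {"gripper":1,"linear":[0,0,-0.075],"delta_rot":[0,0,0]},
  {"gripper":1,"linear":[0,0,-0.088],"delta_rot":[0,0,0]},
  {"gripper":1,"linear":[0,0,-0.09],"delta_rot":[0,0,0]},
  {"gripper":1,"linear":[0,0,-0.09],"delta_rot":[0,0,0]},
])

```text
clock: 14.45
position: [0.4982, -0.0678, 0.0693]
ee_rot: [0.0, 0.71, 0.704, -0.0]
contact_force: [0.3, 0.2, -2.2]
width: 0.0384
gripper_force: 41.3
```

Call:
send_rows([
  {"gripper":-0.2,"linear":[0,0,0],"delta_rot":[0,0,0]},
  {"gripper":-0.2,"linear":[0,0,0],"delta_rot":[0,0,0]},
  {"gripper":-0.2,"linear":[0,0,0.0],"delta_rot":[0,0,0]},
  {"gripper":-0.2,"linear":[0,0,0.03],"delta_rot":[0,0,0]},
  {"gripper":-0.2,"linear":[0,0,0.07],"delta_rot":[0,0,0]},
  {"gripper":-0.2,"linear":[0,0,0.11],"delta_rot":[0,0,0]},
  {"gripper":-0.2,"linear":[0,0,0.13],"delta_rot":[0,0,0]},
  {"gripper":-0.2,"linear":[0,0,0.13],"delta_rot":[0,0,0]},
])

```text
clock: 15.25
position: [0.5002, -0.0671, 0.2032]
ee_rot: [0.004, 0.709, 0.705, 0.002]
contact_force: [-1.8, -0.5, -0.8]
width: 0.0515
gripper_force: 0.0
```

```bash
python3 tubes.py; python3 -c "
from h import *
im,K,M=cam('side'); cv2.imwrite('pics/s7.png',im)"
```

```text
[437.2 321.2] [13.9  2.1] 29.1 [ 0.3104 -0.33    0.032 ]
[442.1 311.6] [14.8 13.6] 28.6 [ 0.3355 -0.343   0.032 ]
[450.3 295.9] [13.9  2.2] 26.6 [ 0.3771 -0.3648  0.032 ]
[455.2 286.1] [14.8 13.4] 26.6 [ 0.4033 -0.378   0.032 ]
[424.  279.7] [13.   2.2] 31.0 [ 0.4173 -0.2964  0.032 ]
[429.3 270.7] [14.8 13.5] 30.3 [ 0.4418 -0.3105  0.032 ]
```

Call:
send_rows([
  {"gripper":-0.2,"linear":[-0.008,-0.035,0],"delta_rot":[0,0,0.14]},
  {"gripper":-0.2,"linear":[-0.016,-0.07,0],"delta_rot":[0,0,0.28]},
  {"gripper":-0.2,"linear":[-0.025,-0.105,0],"delta_rot":[0,0,0.42]},
  {"gripper":-0.2,"linear":[-0.033,-0.14,0],"delta_rot":[0,0,0.56]},
  {"gripper":-0.2,"linear":[-0.041,-0.175,0],"delta_rot":[0,0,0.7]},
  {"gripper":-0.2,"linear":[-0.05,-0.21,0],"delta_rot":[0,0,0.84]},
  {"gripper":-0.2,"linear":[-0.0575,-0.244,0],"delta_rot":[0,0,0.98]},
  {"gripper":-0.2,"linear":[-0.0575,-0.244,0],"delta_rot":[0,0,1.1]},
])

```text
clock: 16.15
position: [0.4389, -0.3142, 0.197]
ee_rot: [-0.001, 0.236, 0.972, -0.0]
contact_force: [0.7, 0.9, 0.8]
width: 0.0513
gripper_force: 0.0
```

Call:
send_rows([
  {"gripper":-0.2,"linear":[0,0,0],"delta_rot":[0,0,0]},
  {"gripper":-0.2,"linear":[0,0,-0.05],"delta_rot":[0,0,0]},
  {"gripper":-0.2,"linear":[0,0,-0.1],"delta_rot":[0,0,0]},
  {"gripper":-0.2,"linear":[0,0,-0.12],"delta_rot":[0,0,0]},
  {"gripper":-0.2,"linear":[0,0,-0.12],"delta_rot":[0,0,0]},
])

```text
clock: 16.65
position: [0.4377, -0.3071, 0.075]
ee_rot: [-0.005, 0.237, 0.971, 0.003]
contact_force: [-0.3, -0.4, 0.9]
width: 0.0511
gripper_force: 0.0
```

```bash
python3 - <<'E'
from h import *
s=get_state();print(s["position"],s["ee_rot"])
im,K,M=cam("wrist"); cv2.imwrite("pics/w8.png",im); print(pix(K,M,[.441,-.311,.026]))
im2,K,M=cam("side")
cv2.imwrite('pics/c8.png',np.hstack([cv2.resize(im,(400,300)),cv2.resize(im2[180:345,230:450],(400,300))]))
E
```

```text
[ 0.43767274 -0.3070783   0.0750491 ] [-0.00458328  0.23726664  0.97143006  0.00267672]
[319.46178646 277.05559002]
```

View pics/c8.png

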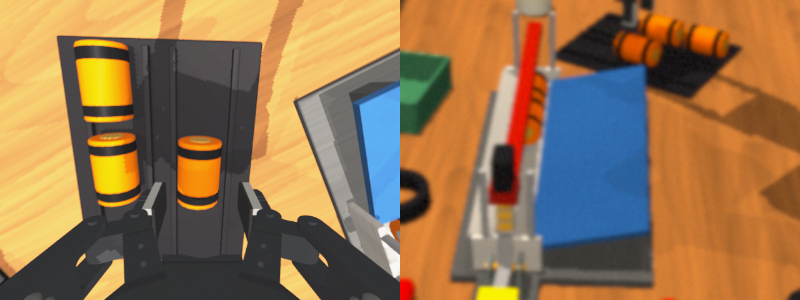

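Two tubes are in the vee in line, and C at (318,277) is centred between the fingers.

Call:
send_rows([
  {"gripper":-0.2,"linear":[0,0,-0.03],"delta_rot":[0,0,0]},
  {"gripper":-0.2,"linear":[0,0,-0.06],"delta_rot":[0,0,0]},
  {"gripper":-0.2,"linear":[0,0,-0.06],"delta_rot":[0,0,0]},
  {"gripper":1,"linear":[0,0,-0.06],"delta_rot":[0,0,0]},
  {"gripper":1,"linear":[0,0,-0.06],"delta_rot":[0,0,0]},
  {"gripper":1,"linear":[0,0,-0.06],"delta_rot":[0,0,0]},
])

```text
clock: 17.35
position: [0.4415, -0.3114, 0.021]
ee_rot: [0.001, 0.237, 0.972, -0.001]
contact_force: [-0.5, 0.7, -1.7]
width: 0.0384
gripper_force: 40.4
```

Call:
send_rows([
  {"gripper":1,"linear":[0,0,0.04],"delta_rot":[0,0,0]},
  {"gripper":1,"linear":[0,0,0.08],"delta_rot":[0,0,0]},
  {"gripper":1,"linear":[0,0,0.12],"delta_rot":[0,0,0]},
  {"gripper":1,"linear":[0.007,0.04,0.14],"delta_rot":[0,0,-0.12]},
  {"gripper":1,"linear":[0.014,0.08,0.14],"delta_rot":[0,0,-0.26]},
  {"gripper":1,"linear":[0.021,0.12,0.14],"delta_rot":[0,0,-0.4]},
  {"gripper":1,"linear":[0.028,0.16,0.14],"delta_rot":[0,0,-0.54]},
  {"gripper":1,"linear":[0.035,0.2,0.14],"delta_rot":[0,0,-0.68]},
])

```text
clock: 18.15
position: [0.4757, -0.1094, 0.1605]
ee_rot: [0.001, 0.549, 0.836, 0.0]
contact_force: [0.4, -0.7, -2.3]
width: 0.0383
gripper_force: 41.1
```

Call:
send_rows([
  {"gripper":1,"linear":[0.008,0.045,0],"delta_rot":[0,0,-0.14]},
  {"gripper":1,"linear":[0.016,0.085,0],"delta_rot":[0,0,-0.28]},
  {"gripper":1,"linear":[0.022,0.116,0],"delta_rot":[0,0,-0.42]},
  {"gripper":1,"linear":[0.022,0.116,0],"delta_rot":[0,0,-0.42]},
  {"gripper":1,"linear":[0.022,0.116,0],"delta_rot":[0,0,-0.42]},
  {"gripper":1,"linear":[0.022,0.116,0],"delta_rot":[0,0,-0.42]},
])

```text
clock: 18.75
position: [0.4974, 0.0043, 0.1598]
ee_rot: [0.001, 0.709, 0.705, -0.0]
contact_force: [-0.4, 0.7, -1.8]
width: 0.0382
gripper_force: 41.1
```

Call:
send_rows([
  {"gripper":1,"linear":[0,0,-0.045],"delta_rot":[0,0,0]},
  {"gripper":1,"linear":[0,0,-0.075],"delta_rot":[0,0,0]},
  {"gripper":1,"linear":[0,0,-0.088],"delta_rot":[0,0,0]},
  {"gripper":1,"linear":[0,0,-0.09],"delta_rot":[0,0,0]},
  {"gripper":1,"linear":[0,0,-0.09],"delta_rot":[0,0,0]},
])

```text
clock: 19.25
position: [0.4973, 0.0038, 0.0692]
ee_rot: [-0.0, 0.71, 0.704, -0.0]
contact_force: [0.6, 0.7, -1.0]
width: 0.0385
gripper_force: 42.2
```

Call:
send_rows([
  {"gripper":-0.2,"linear":[0,0,0],"delta_rot":[0,0,0]},
  {"gripper":-0.2,"linear":[0,0,0],"delta_rot":[0,0,0]},
  {"gripper":-0.2,"linear":[0,0,0.0],"delta_rot":[0,0,0]},
  {"gripper":-0.2,"linear":[0,0,0.03],"delta_rot":[0,0,0]},
  {"gripper":-0.2,"linear":[0,0,0.07],"delta_rot":[0,0,0]},
  {"gripper":-0.2,"linear":[0,0,0.11],"delta_rot":[0,0,0]},
  {"gripper":-0.2,"linear":[0,0,0.13],"delta_rot":[0,0,0]},
  {"gripper":-0.2,"linear":[0,0,0.13],"delta_rot":[0,0,0]},
])

```text
clock: 20.05
position: [0.4997, 0.0049, 0.2031]
ee_rot: [0.003, 0.709, 0.705, 0.003]
contact_force: [0.3, -0.0, -0.6]
width: 0.0513
gripper_force: 0.0
```

```bash
python3 tubes.py
```

```text
[437.2 321.2] [13.9  2.1] 29.1 [ 0.3104 -0.33    0.032 ]
[442.1 311.6] [14.8 13.6] 28.6 [ 0.3355 -0.343   0.032 ]
[450.3 295.9] [13.9  2.2] 26.6 [ 0.3771 -0.3648  0.032 ]
[455.2 286.1] [14.8 13.4] 26.6 [ 0.4033 -0.378   0.032 ]
```

Call:
send_rows([
  {"gripper":-0.2,"linear":[-0.011,-0.044,0],"delta_rot":[0,0,0.13]},
  {"gripper":-0.2,"linear":[-0.022,-0.088,0],"delta_rot":[0,0,0.26]},
  {"gripper":-0.2,"linear":[-0.032,-0.132,0],"delta_rot":[0,0,0.4]},
  {"gripper":-0.2,"linear":[-0.043,-0.176,0],"delta_rot":[0,0,0.53]},
  {"gripper":-0.2,"linear":[-0.054,-0.22,0],"delta_rot":[0,0,0.66]},
  {"gripper":-0.2,"linear":[-0.064,-0.264,0],"delta_rot":[0,0,0.8]},
  {"gripper":-0.2,"linear":[-0.075,-0.308,0],"delta_rot":[0,0,0.93]},
  {"gripper":-0.2,"linear":[-0.085,-0.35,0],"delta_rot":[0,0,1.05]},
])

```text
clock: 20.9
position: [0.4109, -0.3456, 0.1974]
ee_rot: [-0.001, 0.258, 0.966, 0.001]
contact_force: [1.3, -0.8, 0.9]
width: 0.0507
gripper_force: 0.0
```

Call:
send_rows([
  {"gripper":-0.2,"linear":[-0.008,-0.033,0],"delta_rot":[0,0,0.05]},
  {"gripper":-0.2,"linear":[-0.008,-0.033,0],"delta_rot":[0,0,0.05]},
  {"gripper":-0.2,"linear":[-0.008,-0.033,-0.05],"delta_rot":[0,0,0.05]},
  {"gripper":-0.2,"linear":[-0.008,-0.033,-0.1],"delta_rot":[0,0,0.05]},
  {"gripper":-0.2,"linear":[-0.008,-0.033,-0.12],"delta_rot":[0,0,0.05]},
  {"gripper":-0.2,"linear":[-0.008,-0.033,-0.12],"delta_rot":[0,0,0.05]},
])

```text
clock: 21.5
position: [0.4018, -0.3737, 0.0746]
ee_rot: [-0.004, 0.236, 0.972, 0.004]
contact_force: [-0.1, -0.3, 1.0]
width: 0.0512
gripper_force: 0.0
```

```bash
python3 - <<'E'
from tubes import *
s=get_state();print(s["position"],s["ee_rot"])
tubes(.026,"wrist"); tubes()
im,K,M=cam("wrist"); print(pix(K,M,[.4045,-.379,.026]))
cv2.imwrite('pics/w9.png',im)
E
```

```text
[ 0.40182937 -0.37372692  0.07462901] [-0.0044797   0.23617505  0.97169354  0.00359723]
[314.6 324.3] [15.6 63.1] 89.1 [ 0.4315 -0.3946  0.026 ]
[313.9 279.2] [67.5 69.2] 89.1 [ 0.4048 -0.3811  0.026 ]
[313.  225.5] [23. 70.] 90.0 [ 0.3754 -0.3662  0.026 ]
[313.  191.5] [11. 72.] 90.0 [ 0.3583 -0.3572  0.026 ]
[312.5 133.5] [77. 77.] 90.0 [ 0.3311 -0.3432  0.026 ]
[333.1  72.2] [37.6 11. ] 8.1 [ 0.3097 -0.3201  0.026 ]
[290.9  71.6] [10.7 37.3] 83.3 [ 0.2997 -0.339   0.026 ]
[319.96052981 268.10552313]
```

Call:
send_rows([
  {"gripper":-0.2,"linear":[0,-0.001,-0.03],"delta_rot":[0,0,0]},
  {"gripper":-0.2,"linear":[0,-0.001,-0.06],"delta_rot":[0,0,0]},
  {"gripper":-0.2,"linear":[0,-0.001,-0.06],"delta_rot":[0,0,0]},
  {"gripper":1,"linear":[0,-0.001,-0.06],"delta_rot":[0,0,0]},
  {"gripper":1,"linear":[0,-0.001,-0.06],"delta_rot":[0,0,0]},
  {"gripper":1,"linear":[0,-0.001,-0.06],"delta_rot":[0,0,0]},
])

```text
clock: 22.25
position: [0.4053, -0.3798, 0.021]
ee_rot: [0.001, 0.236, 0.972, -0.001]
contact_force: [0.3, -0.5, -1.6]
width: 0.0382
gripper_force: 40.9
```

Call:
send_rows([
  {"gripper":1,"linear":[0,0,0.04],"delta_rot":[0,0,0]},
  {"gripper":1,"linear":[0,0,0.08],"delta_rot":[0,0,0]},
  {"gripper":1,"linear":[0,0,0.12],"delta_rot":[0,0,0]},
  {"gripper":1,"linear":[0.008,0.04,0.14],"delta_rot":[0,0,-0.1]},
  {"gripper":1,"linear":[0.016,0.08,0.14],"delta_rot":[0,0,-0.2]},
  {"gripper":1,"linear":[0.024,0.12,0.14],"delta_rot":[0,0,-0.3]},
  {"gripper":1,"linear":[0.032,0.16,0.14],"delta_rot":[0,0,-0.41]},
  {"gripper":1,"linear":[0.04,0.2,0.14],"delta_rot":[0,0,-0.52]},
])

```text
clock: 23.05
position: [0.4447, -0.1775, 0.1605]
ee_rot: [0.001, 0.48, 0.877, 0.0]
contact_force: [0.4, -0.3, -1.2]
width: 0.0383
gripper_force: 41.2
```

Call:
send_rows([
  {"gripper":1,"linear":[0.009,0.045,0],"delta_rot":[0,0,-0.12]},
  {"gripper":1,"linear":[0.018,0.09,0],"delta_rot":[0,0,-0.24]},
  {"gripper":1,"linear":[0.028,0.135,0],"delta_rot":[0,0,-0.36]},
  {"gripper":1,"linear":[0.038,0.18,0],"delta_rot":[0,0,-0.48]},
  {"gripper":1,"linear":[0.047,0.22,0],"delta_rot":[0,0,-0.58]},
  {"gripper":1,"linear":[0.053,0.257,0],"delta_rot":[0,0,-0.58]},
  {"gripper":1,"linear":[0.053,0.257,0],"delta_rot":[0,0,-0.58]},
  {"gripper":1,"linear":[0.053,0.257,0],"delta_rot":[0,0,-0.58]},
])

```text
clock: 23.85
position: [0.4974, 0.0788, 0.16]
ee_rot: [0.001, 0.708, 0.706, 0.0]
contact_force: [-0.7, -0.4, -1.6]
width: 0.0388
gripper_force: 41.2
```

Call:
send_rows([
  {"gripper":1,"linear":[0,-0.001,-0.045],"delta_rot":[0,0,0]},
  {"gripper":1,"linear":[0,-0.001,-0.075],"delta_rot":[0,0,0]},
  {"gripper":1,"linear":[0,-0.001,-0.088],"delta_rot":[0,0,0]},
  {"gripper":1,"linear":[0,-0.001,-0.09],"delta_rot":[0,0,0]},
  {"gripper":1,"linear":[0,-0.001,-0.09],"delta_rot":[0,0,0]},
])

```text
clock: 24.35
position: [0.4973, 0.0758, 0.0694]
ee_rot: [0.0, 0.71, 0.704, -0.0]
contact_force: [0.2, 0.9, -0.9]
width: 0.0386
gripper_force: 42.1
```

Call:
send_rows([
  {"gripper":-0.2,"linear":[0,0,0],"delta_rot":[0,0,0]},
  {"gripper":-0.2,"linear":[0,0,0],"delta_rot":[0,0,0]},
  {"gripper":-0.2,"linear":[0,0,0.0],"delta_rot":[0,0,0]},
  {"gripper":-0.2,"linear":[0,0,0.03],"delta_rot":[0,0,0]},
  {"gripper":-0.2,"linear":[0,0,0.07],"delta_rot":[0,0,0]},
  {"gripper":-0.2,"linear":[0,0,0.11],"delta_rot":[0,0,0]},
  {"gripper":-0.2,"linear":[0,0,0.13],"delta_rot":[0,0,0]},
  {"gripper":-0.2,"linear":[0,0,0.13],"delta_rot":[0,0,0]},
])

```text
clock: 25.15
position: [0.4997, 0.0773, 0.2031]
ee_rot: [0.003, 0.709, 0.705, 0.003]
contact_force: [0.4, 0.3, 0.1]
width: 0.0511
gripper_force: 0.0
```

```bash
python3 tubes.py
```

```text
[437.4 321.4] [14.4  2.3] 30.3 [ 0.31   -0.3305  0.032 ]
[442.1 311.6] [14.8 13.6] 28.6 [ 0.3355 -0.343   0.032 ]
```

Call:
send_rows([
  {"gripper":-0.2,"linear":[-0.016,-0.042,0],"delta_rot":[0,0,0.11]},
  {"gripper":-0.2,"linear":[-0.032,-0.084,0],"delta_rot":[0,0,0.22]},
  {"gripper":-0.2,"linear":[-0.048,-0.126,0],"delta_rot":[0,0,0.33]},
  {"gripper":-0.2,"linear":[-0.064,-0.168,0],"delta_rot":[0,0,0.44]},
  {"gripper":-0.2,"linear":[-0.08,-0.21,0],"delta_rot":[0,0,0.55]},
  {"gripper":-0.2,"linear":[-0.096,-0.252,0],"delta_rot":[0,0,0.66]},
  {"gripper":-0.2,"linear":[-0.112,-0.294,0],"delta_rot":[0,0,0.77]},
  {"gripper":-0.2,"linear":[-0.128,-0.336,0],"delta_rot":[0,0,0.88]},
])

```text
clock: 26.0
position: [0.3676, -0.2596, 0.1977]
ee_rot: [-0.001, 0.339, 0.941, 0.001]
contact_force: [1.1, -0.4, 0.4]
width: 0.0514
gripper_force: 0.0
```

Call:
send_rows([
  {"gripper":-0.2,"linear":[-0.016,-0.042,0],"delta_rot":[0,0,0.11]},
  {"gripper":-0.2,"linear":[-0.033,-0.084,0],"delta_rot":[0,0,0.22]},
  {"gripper":-0.2,"linear":[-0.033,-0.084,0],"delta_rot":[0,0,0.22]},
  {"gripper":-0.2,"linear":[-0.033,-0.084,-0.05],"delta_rot":[0,0,0.22]},
  {"gripper":-0.2,"linear":[-0.033,-0.084,-0.1],"delta_rot":[0,0,0.22]},
  {"gripper":-0.2,"linear":[-0.033,-0.084,-0.12],"delta_rot":[0,0,0.22]},
  {"gripper":-0.2,"linear":[-0.033,-0.084,-0.12],"delta_rot":[0,0,0.22]},
])

```text
clock: 26.7
position: [0.3341, -0.3388, 0.0752]
ee_rot: [-0.004, 0.236, 0.972, 0.004]
contact_force: [0.4, 0.8, 0.6]
width: 0.051
gripper_force: 0.0
```

```bash
python3 - <<'E'
from tubes import *
s=get_state();print(s["position"],s["ee_rot"])
tubes(.026,"wrist")
E
```

```text
[ 0.33407954 -0.33875604  0.07516091] [-0.004128    0.23638956  0.97164245  0.0037264 ]
[313.5 325. ] [16. 63.] 90.0 [ 0.3642 -0.3607  0.026 ]
[313.9 279.8] [66.6 69.2] 89.1 [ 0.3375 -0.3464  0.026 ]
[313.5 226. ] [22. 69.] 90.0 [ 0.3082 -0.3312  0.026 ]
```

Call:
send_rows([
  {"gripper":-0.2,"linear":[0,-0.001,-0.03],"delta_rot":[0,0,0]},
  {"gripper":-0.2,"linear":[0,-0.001,-0.06],"delta_rot":[0,0,0]},
  {"gripper":-0.2,"linear":[0,-0.001,-0.06],"delta_rot":[0,0,0]},
  {"gripper":1,"linear":[0,-0.001,-0.06],"delta_rot":[0,0,0]},
  {"gripper":1,"linear":[0,-0.001,-0.06],"delta_rot":[0,0,0]},
  {"gripper":1,"linear":[0,-0.001,-0.06],"delta_rot":[0,0,0]},
])

```text
clock: 27.35
position: [0.3372, -0.3447, 0.0208]
ee_rot: [0.001, 0.236, 0.972, -0.001]
contact_force: [0.4, -0.9, -1.3]
width: 0.0385
gripper_force: 40.6
```

Call:
send_rows([
  {"gripper":1,"linear":[0,0,0.04],"delta_rot":[0,0,0]},
  {"gripper":1,"linear":[0,0,0.08],"delta_rot":[0,0,0]},
  {"gripper":1,"linear":[0,0,0.12],"delta_rot":[0,0,0]},
  {"gripper":1,"linear":[0.013,0.04,0.14],"delta_rot":[0,0,-0.1]},
  {"gripper":1,"linear":[0.026,0.08,0.14],"delta_rot":[0,0,-0.2]},
  {"gripper":1,"linear":[0.039,0.12,0.14],"delta_rot":[0,0,-0.3]},
  {"gripper":1,"linear":[0.052,0.16,0.14],"delta_rot":[0,0,-0.41]},
  {"gripper":1,"linear":[0.066,0.2,0.14],"delta_rot":[0,0,-0.52]},
])

```text
clock: 28.15
position: [0.4026, -0.1423, 0.1605]
ee_rot: [0.001, 0.48, 0.877, 0.0]
contact_force: [1.2, 0.4, -1.8]
width: 0.0386
gripper_force: 41.7
```

Call:
send_rows([
  {"gripper":1,"linear":[0.014,0.043,0],"delta_rot":[0,0,-0.12]},
  {"gripper":1,"linear":[0.028,0.086,0],"delta_rot":[0,0,-0.24]},
  {"gripper":1,"linear":[0.042,0.129,0],"delta_rot":[0,0,-0.36]},
  {"gripper":1,"linear":[0.056,0.172,0],"delta_rot":[0,0,-0.48]},
  {"gripper":1,"linear":[0.07,0.215,0],"delta_rot":[0,0,-0.58]},
  {"gripper":1,"linear":[0.084,0.258,0],"delta_rot":[0,0,-0.58]},
  {"gripper":1,"linear":[0.0955,0.293,0],"delta_rot":[0,0,-0.58]},
  {"gripper":1,"linear":[0.0955,0.293,0],"delta_rot":[0,0,-0.58]},
])

```text
clock: 28.95
position: [0.4997, 0.1535, 0.1603]
ee_rot: [0.0, 0.708, 0.707, 0.002]
contact_force: [-1.0, -1.0, -2.2]
width: 0.0385
gripper_force: 41.6
```

Call:
send_rows([
  {"gripper":1,"linear":[0,0,0],"delta_rot":[0,0,0]},
  {"gripper":1,"linear":[0,0,-0.045],"delta_rot":[0,0,0]},
  {"gripper":1,"linear":[0,0,-0.075],"delta_rot":[0,0,0]},
  {"gripper":1,"linear":[0,0,-0.088],"delta_rot":[0,0,0]},
  {"gripper":1,"linear":[0,0,-0.09],"delta_rot":[0,0,0]},
  {"gripper":1,"linear":[0,0,-0.09],"delta_rot":[0,0,0]},
])

```text
clock: 29.55
position: [0.4974, 0.1478, 0.0694]
ee_rot: [-0.0, 0.71, 0.704, -0.0]
contact_force: [-0.2, 0.4, -1.5]
width: 0.0386
gripper_force: 42.6
```

Call:
send_rows([
  {"gripper":-0.2,"linear":[0,0,0],"delta_rot":[0,0,0]},
  {"gripper":-0.2,"linear":[0,0,0],"delta_rot":[0,0,0]},
  {"gripper":-0.2,"linear":[0,0,0.0],"delta_rot":[0,0,0]},
  {"gripper":-0.2,"linear":[0,0,0.03],"delta_rot":[0,0,0]},
  {"gripper":-0.2,"linear":[0,0,0.07],"delta_rot":[0,0,0]},
  {"gripper":-0.2,"linear":[0,0,0.11],"delta_rot":[0,0,0]},
  {"gripper":-0.2,"linear":[0,0,0.14],"delta_rot":[0,0,0]},
  {"gripper":-0.2,"linear":[0,0,0.14],"delta_rot":[0,0,0]},
])

```text
clock: 30.35
position: [0.5009, 0.1497, 0.2145]
ee_rot: [0.003, 0.709, 0.705, 0.004]
contact_force: [-0.1, 0.7, 0.3]
width: 0.0513
gripper_force: 0.0
```

Call:
send_rows([
  {"gripper":1,"linear":[0,0.05,0.01],"delta_rot":[0,0,0]},
  {"gripper":1,"linear":[0,0.1,0.01],"delta_rot":[0,0,0]},
  {"gripper":1,"linear":[0,0.15,0.01],"delta_rot":[0,0,0]},
  {"gripper":1,"linear":[0.04,0.162,0.01],"delta_rot":[0,0,0]},
  {"gripper":1,"linear":[0.08,0.162,0.01],"delta_rot":[0,0,0]},
  {"gripper":1,"linear":[0.09,0.162,0.0],"delta_rot":[0,0,0]},
  {"gripper":1,"linear":[0.09,0.162,0.0],"delta_rot":[0,0,0]},
])

```text
clock: 31.05
position: [0.5878, 0.3105, 0.2061]
ee_rot: [-0.001, 0.71, 0.705, -0.002]
contact_force: [-0.9, 0.2, -1.0]
width: 0.0
gripper_force: 0.0
```

```bash
python3 - <<'E'
from h import *
s=get_state();print(s["position"],s["width"])
im,K,M=cam("top"); im2,_,_=cam("side")
cv2.imwrite('pics/c10.png',np.hstack([cv2.resize(im[170:290,230:400],(400,282)),cv2.resize(im2[190:345,250:470],(400,282))]))
E
```

```text
[0.58781831 0.31045844 0.20609582] 1.2792591783935358e-05
```

View pics/c10.png

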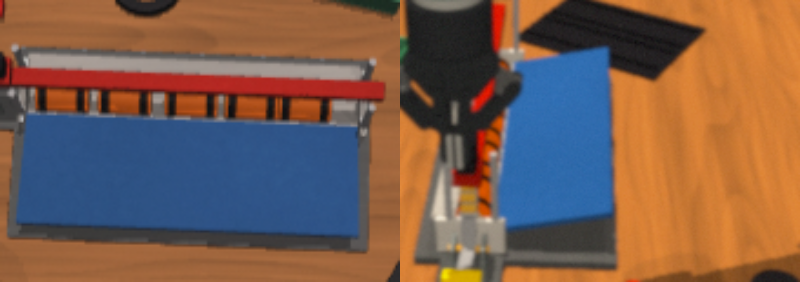

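All five tubes lie in line in the vee (top crop (60,100) to (305,109)), and the tray is empty. Now press the paddle.

Call:
send_rows([
  {"gripper":1,"linear":[0,-0.001,-0.05],"delta_rot":[0,0,0]},
  {"gripper":1,"linear":[0,-0.001,-0.1],"delta_rot":[0,0,0]},
  {"gripper":1,"linear":[0,-0.001,-0.135],"delta_rot":[0,0,0]},
  {"gripper":1,"linear":[0,-0.001,-0.145],"delta_rot":[0,0,0]},
  {"gripper":1,"linear":[0,-0.001,-0.153],"delta_rot":[0,0,0]},
  {"gripper":1,"linear":[0,-0.001,-0.161],"delta_rot":[0,0,0]},
  {"gripper":1,"linear":[0,-0.001,-0.161],"delta_rot":[0,0,0]},
  {"gripper":1,"linear":[0,-0.001,-0.161],"delta_rot":[0,0,0]},
])

```text
clock: 31.95
position: [0.5886, 0.3105, 0.0498]
ee_rot: [0.0, 0.709, 0.705, 0.001]
contact_force: [-1.1, 0.6, 1.6]
width: -0.0004
gripper_force: 0.5
```

Call:
send_rows([
  {"gripper":1,"linear":[0,0,0],"delta_rot":[0,0,0]},
  {"gripper":1,"linear":[0,0,0],"delta_rot":[0,0,0]},
  {"gripper":1,"linear":[0,0,0],"delta_rot":[0,0,0]},
  {"gripper":1,"linear":[0,0,0],"delta_rot":[0,0,0]},
  {"gripper":1,"linear":[0,0,0],"delta_rot":[0,0,0]},
  {"gripper":1,"linear":[0,0,0],"delta_rot":[0,0,0]},
])

```text
clock: 32.55
position: [0.5883, 0.3103, 0.0485]
ee_rot: [0.0, 0.709, 0.705, 0.0]
contact_force: [1.1, 0.9, 1.1]
width: 0.0003
gripper_force: 0.7
```

```bash
python3 - <<'E'
from h import *
s=get_state();print(s["position"],s["contact_force"])
im,K,M=cam("side"); im2,_,_=cam("top")
for j in (.012,.05): print(j,pix(K,M,[.5875,.239,.132+j]).round(0))
cv2.imwrite('pics/c11.png',np.hstack([cv2.resize(im2[170:290,180:400],(400,218)),cv2.resize(im[190:345,200:420],(400,218*1))]))
E
```

```text
[0.58831925 0.3102973  0.04847436] [1.0658306  0.93246257 1.13271411]
0.012 [286. 287.]
0.05 [286. 270.]
```

View pics/c11.png

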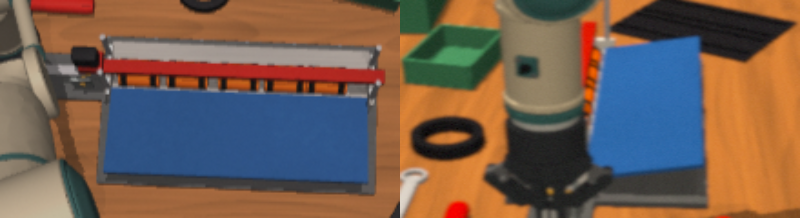

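The beam looks lowered: its left end in the top view moved from row ~202 to ~208. I'll press a few mm deeper to be sure, and measure.

Call:
send_rows([
  {"gripper":1,"linear":[0,0,-0.003],"delta_rot":[0,0,0]},
  {"gripper":1,"linear":[0,0,-0.004],"delta_rot":[0,0,0]},
  {"gripper":1,"linear":[0,0,-0.004],"delta_rot":[0,0,0]},
  {"gripper":1,"linear":[0,0,-0.004],"delta_rot":[0,0,0]},
  {"gripper":1,"linear":[0,0,-0.004],"delta_rot":[0,0,0]},
  {"gripper":1,"linear":[0,0,-0.004],"delta_rot":[0,0,0]},
])

```text
clock: 33.25
position: [0.588, 0.31, 0.0444]
ee_rot: [0.0, 0.709, 0.705, -0.0]
contact_force: [0.3, 0.3, 1.2]
width: 0.0002
gripper_force: 0.7
```

```bash
cat > beam.py <<'E'
from h import *
def row(im):
    h=cv2.cvtColor(im,cv2.COLOR_BGR2HSV); out=[]
    for c in (260,300,340,370):
        r=np.where(cv2.inRange(h[185:225,c:c+1],np.array([0,170,80]),np.array([6,255,255])).ravel()>0)[0]+185; out.append(r.mean().round(1) if len(r) else None)
    return out
print(row(np.load("top0.npz")["im"]))
im,K,M=cam("top"); print(row(im))
for j in (.008,.012,.022,.05): print(j,[pix(K,M,[.5855,.1,.072+j])[1].round(1),pix(K,M,[.5855,-.12,.072+j])[1].round(1)])
print(get_state()["position"],get_state()["contact_force"])
E
python3 beam.py
```

```text
[np.float64(207.0), np.float64(209.0), np.float64(210.0), np.float64(211.5)]
[np.float64(206.5), np.float64(208.5), np.float64(210.0), np.float64(211.0)]
0.008 [np.float64(207.8), np.float64(210.7)]
0.012 [np.float64(207.4), np.float64(210.3)]
0.022 [np.float64(206.5), np.float64(209.4)]
0.05 [np.float64(203.7), np.float64(206.6)]
[0.58794313 0.31007359 0.04435383] [0.91619123 0.59676253 0.64062103]
```

Call:
send_rows([
  {"gripper":1,"linear":[0,0,0.03],"delta_rot":[0,0,0]},
  {"gripper":1,"linear":[0,0,0.08],"delta_rot":[0,0,0]},
  {"gripper":1,"linear":[0,0,0.13],"delta_rot":[0,0,0]},
  {"gripper":1,"linear":[-0.04,0.005,0.14],"delta_rot":[0,0,0]},
  {"gripper":1,"linear":[-0.09,0.015,0.14],"delta_rot":[0,0,0]},
  {"gripper":1,"linear":[-0.14,0.025,0.14],"delta_rot":[0,0,0]},
  {"gripper":1,"linear":[-0.19,0.035,0.14],"delta_rot":[0,0,0]},
  {"gripper":1,"linear":[-0.2,0.042,0.14],"delta_rot":[0,0,0]},
])

```text
clock: 34.1
position: [0.3818, 0.3509, 0.184]
ee_rot: [-0.001, 0.708, 0.706, -0.003]
contact_force: [0.7, -0.1, 0.7]
width: 0.0002
gripper_force: 0.0
```

```bash
python3 beam.py | sed -n 2p; python3 - <<'E'
from h import *
s=get_state();print(s["position"])
d=np.load("w1.npz");im,K,M=d["im"],d["K"],d["M"]
h=cv2.cvtColor(im,cv2.COLOR_BGR2HSV)
m=cv2.inRange(h,np.array([0,170,80]),np.array([6,255,255])); m[100:]=0; m[:,:80]=0;m[:,160:]=0
c=max(cv2.findContours(m,0,1)[0],key=cv2.contourArea); (u,v),r=cv2.minEnclosingCircle(c); print("ball",u,v,r,ray(K,M,u,v,.092))
print("pivot",ray(K,M,190,76,.022))
# base top corners read off the picture
for p in ((157,51),(230,49),(235,104),(161,105)): print(p,ray(K,M,*p,.02).round(3))
E
```

```text
[np.float64(206.5), np.float64(208.5), np.float64(210.0), np.float64(211.5)]
[0.38248004 0.35239821 0.18429345]
ball 111.5 62.0 20.402305603027344 [0.41996871 0.3516327  0.092     ]
pivot [0.45592328 0.3524448  0.022     ]
(157, 51) [0.426 0.375 0.02 ]
(230, 49) [0.497 0.376 0.02 ]
(235, 104) [0.498 0.327 0.02 ]
(161, 105) [0.423 0.326 0.02 ]
```

Call:
send_rows([
  {"gripper":1,"linear":[-0.004,0,-0.05],"delta_rot":[0,0,0]},
  {"gripper":1,"linear":[-0.004,0,-0.1],"delta_rot":[0,0,0]},
  {"gripper":1,"linear":[-0.002,0,-0.104],"delta_rot":[0,0,0]},
  {"gripper":1,"linear":[0.015,0,-0.104],"delta_rot":[0,0,0]},
  {"gripper":1,"linear":[0.035,0,-0.104],"delta_rot":[0,0,0]},
  {"gripper":1,"linear":[0.055,0,-0.104],"delta_rot":[0,0,0]},
  {"gripper":1,"linear":[0.07,0,-0.104],"delta_rot":[0,0,0]},
  {"gripper":1,"linear":[0.08,0,-0.104],"delta_rot":[0,0,0]},
])

```text
clock: 34.95
position: [0.4715, 0.3526, 0.0821]
ee_rot: [0.001, 0.71, 0.705, 0.002]
contact_force: [-0.5, 0.3, 0.0]
width: -0.0002
gripper_force: 1.1
```

Call:
send_rows([
  {"gripper":1,"linear":[0.006,0,0],"delta_rot":[0,0,0]},
  {"gripper":1,"linear":[0.01,0,0],"delta_rot":[0,0,0]},
  {"gripper":1,"linear":[0.01,0,0],"delta_rot":[0,0,0]},
])

```text
clock: 35.25
position: [0.4722, 0.3525, 0.0818]
ee_rot: [-0.004, 0.71, 0.704, -0.004]
contact_force: [-16.0, 2.5, 12.4]
width: -0.0003
gripper_force: 7.9
```

Pushing against the stop now. Back off, lift clear and look.

Call:
send_rows([
  {"gripper":1,"linear":[-0.02,0,0],"delta_rot":[0,0,0]},
  {"gripper":1,"linear":[-0.06,0,0],"delta_rot":[0,0,0]},
  {"gripper":1,"linear":[-0.1,0,0.04],"delta_rot":[0,0,0]},
  {"gripper":1,"linear":[-0.13,0,0.09],"delta_rot":[0,0,0]},
  {"gripper":1,"linear":[-0.13,-0.03,0.14],"delta_rot":[0,0,0]},
  {"gripper":1,"linear":[-0.13,-0.06,0.17],"delta_rot":[0,0,0]},
  {"gripper":1,"linear":[-0.13,-0.06,0.17],"delta_rot":[0,0,0]},
])

```text
clock: 35.95
position: [0.3497, 0.2914, 0.2561]
ee_rot: [0.002, 0.709, 0.705, 0.005]
contact_force: [0.5, 0.4, 0.2]
width: 0.0005
gripper_force: 0.0
```

```bash
python3 beam.py | sed -n 2p; python3 - <<'E'
from h import *
print(get_state()["position"])
im,K,M=cam("side"); im2,_,_=cam("top")
cv2.imwrite('pics/c12.png',np.hstack([cv2.resize(im2[130:310,130:370],(400,300)),cv2.resize(im[170:410,190:510],(400,300))]))
E
```

```text
[np.float64(206.5), np.float64(208.5), np.float64(210.0), np.float64(211.0)]
[0.34972174 0.29135831 0.25524361]
```

View pics/c12.png

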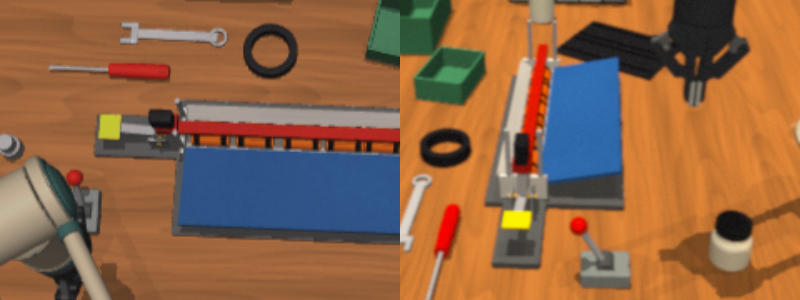

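The lever now leans away (ball at right panel (578,226)). The beam is down on all five tubes, and the other things on the bench are where they were.

```bash
python3 -c "
from rig import sign_off; print(sign_off())"
```

```text
the job is handed in; nothing more can be done
None
```

The job is handed in at about 36 s: the beam was raised to the top tooth, all five tubes lie in line in the vee, the beam is down on them, and the timer lever is on; the result of the judging was not shown.

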